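Set the snack corner on its cork pads

TASK

Tidy the snack corner: stand each of the four snack things (the orange spill-proof cup, the white dish, the large and the small aluminium measuring cup) upright in the middle of the cork pad that bears the outline of its foot, the two-handled cup and the oblong dish turned to line up with their outlines. Leave the amber jar and the wooden spoon where they are.

Things in the scene. Friction and masses are not known exactly. Their poses are not given: they have to be found in the camera images.
- sip_cup: Orange plastic toddler's spill-proof cup, loose, about 130 g, standing upright. Round body 52 mm across at the foot, widening to 58 mm at height 46 mm; white lid 60 mm across from 46 to 56 mm, with a flat spout (26 mm along x, 12 mm along y) on top up to 74 mm. Two ear handles, along its +x and -x axes, reach 50 mm from the axis between heights 8 and 46 mm; its y sides are free to grip. Origin at the centre of the foot, z up. A half turn about z makes no difference.
- dish: White ceramic oblong snack dish, loose, about 200 g, open on top, 92 mm along x, 56 mm along y, 34 mm high, walls 5 mm. Origin at the centre of its underside, z up. A half turn about z makes no difference.
- measure_large: Large aluminium measuring cup without handle, loose, about 100 g: straight round beaker, 64 mm across, 50 mm high, wall 3 mm, open on top. Origin at the centre of its underside, z up.
- measure_small: Small aluminium measuring cup without handle, loose, about 60 g: straight round beaker, 42 mm across, 40 mm high, wall 3 mm, open on top. Origin at the centre of its underside, z up.
- pad_sip: Fixed cork pad, 4 mm thick, lying flat on the marble counter, origin at the centre of its underside (on the counter), z up; things stand on its top, 4 mm above the origin. A thin dark inlaid line, 8 mm inside its edge (flush, only to be seen), shows a circle 58 mm across with two ears; the pad is a disc 74 mm across with a bar 116 mm long and 26 mm wide across it along its x axis, where the cup's handles belong (either way round). For the orange cup.
- pad_dish: Fixed cork pad, 4 mm thick, lying flat on the marble counter, origin at the centre of its underside (on the counter), z up; things stand on its top, 4 mm above the origin. A thin dark inlaid line, 8 mm inside its edge (flush, only to be seen), shows an oblong of 92 mm along x by 56 mm along y; the pad is 108 mm by 72 mm. For the white dish (either way round).
- pad_large: Fixed cork pad, 4 mm thick, lying flat on the marble counter, origin at the centre of its underside (on the counter), z up; things stand on its top, 4 mm above the origin. A thin dark inlaid line, 8 mm inside its edge (flush, only to be seen), shows a circle 64 mm across; the pad is a disc 80 mm across. For the large measuring cup.
- pad_small: Fixed cork pad, 4 mm thick, lying flat on the marble counter, origin at the centre of its underside (on the counter), z up; things stand on its top, 4 mm above the origin. A thin dark inlaid line, 8 mm inside its edge (flush, only to be seen), shows a circle 42 mm across; the pad is a disc 58 mm across. For the small measuring cup.
- jar: Bystander: closed amber glass spice jar with a steel lid, loose, 45 mm across, 54 mm high, upright among the task's things; origin at the centre of its underside. Not to be disturbed. (Also, a brass salt bowl, 56 mm across and 30 mm high, is fixed to the counter midway between the robot and the things, outside their area.)
- spoon: Bystander: short wooden spoon, loose, 160 mm long, 10 mm thick, lying beyond the task's things roughly along the world's y; origin under the middle of its length, x along it towards the bowl end (30 mm wide). Not to be disturbed.
Not all that is in view belongs to the job. Leave any purple look-alike of the measure_large alone.

How it is judged:
At the end, for the whole second after the job is handed in: Each of the four things stands at rest, upright (within 0.1 rad), on the top of its own matching pad, centred within 12 mm; the orange cup's handles and the dish's long side lie within 15 degrees of their outlines, either way round; the jar and the spoon are within 30 mm of where they were (horizontal distance between sip_cup and pad_sip below 0.012 m and z of sip_cup in the frame of pad_sip between 0.001 and 0.008 m and angle between each of sip_cup, dish, measure_large, measure_small's own z axis and vertical below 0.1 rad and linear speed of each of sip_cup, dish, measure_large, measure_small below 0.02 m/s and angular speed of each of sip_cup, dish, measure_large, measure_small below 0.2 rad/s and angle between the x axis of sip_cup and the x axis of pad_sip, either way round below 0.26 rad and horizontal distance between dish and pad_dish below 0.012 m and z of dish in the frame of pad_dish between 0.001 and 0.008 m and angle between the x axis of dish and the x axis of pad_dish, either way round below 0.26 rad and horizontal distance between measure_large and pad_large below 0.012 m and z of measure_large in the frame of pad_large between 0.001 and 0.008 m and horizontal distance between measure_small and pad_small below 0.012 m and z of measure_small in the frame of pad_small between 0.001 and 0.008 m and distance of each of jar, spoon from where it was at the start of the episode below 0.03 m); the robot touches nothing.
It fails at once if the jar is pushed more than 30 mm or knocked over (distance of jar from where it was at the start of the episode above 0.03 m or angle between jar's own z axis and vertical above 0.6 rad).
It fails at once if the spoon is pushed more than 30 mm or knocked over (distance of spoon from where it was at the start of the episode above 0.03 m or angle between spoon's own z axis and vertical above 0.6 rad).
It also fails if it takes over 115 s, if anything falls off the work surface, if the arm or the gripper's body presses on something with over 40 N, if the wrist force passes 120 N, or if a joint passes its speed limit or range.

ROBOT

A 6-joint arm with a two-finger parallel gripper is mounted at the origin on the work surface. World frame = base frame: x ahead of the robot, y to its left, z up, the work surface at z = 0. Lengths are in m, angles in rad, forces in N, time in s.
With the tool pointing down it reaches from about 0.3 to 0.775 m from the base axis. Payload 14.6 kg.
Tool frame: the origin (TCP) lies at the very end of the fingers, on their centre line; the grasp point (between the pads) lies 19 mm behind it (robot.grip_point_offset is the z of the grasp point in the tool frame, in m); z points along the fingers, y is the line along which they close (so a half turn about z gives the same grasp; the last joint's range is limited). The gripper opens to 94 mm and grips with 3 to 60 N. Pads are 16 mm wide; open, the fingers measure 119 mm over their backs; the gripper's body (75 mm by 177 mm) begins 78 mm behind the grasp point.
Start: joints at [1.168, 0.3, 1.521, -0, 1.321, -0.067], TCP at [0.181, 0.519, 0.205] pointing down, gripper open.
Joint ranges: [-3.03, 3.03], [-0.79, 2.21], [0.23, 2.52], [-1.04, 4.18], [0, 3.07], [-2.55, 2.55]. Speed limits (rad/s): [2.22, 2.22, 2.57, 3.14, 3.14, 3.14].

INTERFACE

Orientations are given as [roll, pitch, yaw] about the fixed x, y, z axes, in that order (R = Rz(yaw) Ry(pitch) Rx(roll)).
In Python, from bench import robot gives the robot as it stands.
- The arm moves only by the tool arm_command, never from a script. Its argument "series" is a list that holds one entry, the list of rows, each a list of 7 numbers: the shift along the tool's x, y, z as a fraction of full scale, then the turn, a rotation vector about the tool's x, y, z as a fraction of full scale, then the closure, from -1 (fully open) to 1 (shut), so that 0 is half open. In form: [[[dx, dy, dz, wx, wy, wz, fingers], ...]]. A call has 1 to 10 rows; each row is the pose to reach, as a shift and turn from the pose commanded when the call began, along the tool's axes at that moment; what a row does not reach only later rows make up. Full scale, the value 1, is 0.1 m for a shift and 120 degrees for a turn. A row lasts 1/8 s, in which the tool goes at most 62.5 mm and 10.7 degrees, less where a joint would pass 70% of its speed; a pose out of reach is approached as far as the arm can. A call with a number of a shift or a turn outside -1 to 1 is refused whole. A call with a gripper value outside its range is refused whole. The fingers move at their own pace and stop on an object; "force" is the grip in N (left out, the last holds). Time passes only in rows, so rows that repeat a pose let the fingers close. It gives the time, the measured TCP pose, the force, the opening and the grip force at its end, in the units of the state.
- robot.get_state(): the state, without advancing time (a new reading comes with each control period).
- robot.snapshot(name): name is "side" or "top" or "wrist"; returns a dict with "pixels" (480x640x3 uint8, red, green, blue), "range_z" (480x640 float32, m along the optical axis (not along the pixel's ray), 0 where there is no reading), "vertical_fov" (degrees; the focal length in pixels is half the picture's height over the tangent of half this angle, whatever the lens; pixels are square), "cx", "cy" (the principal point, pixels), "R" (3x3) and "t" (3): a world point X has camera coordinates R X + t. Camera axes: x right, y down, z forward; pixel columns grow to the right and rows downward; lengths in m; the calibration is good to about 2 mm. A picture is of the moment at which its call begins.
- robot.sign_off(): hands the job in; it is judged then, once.
The state is a dict: "clock": time; "joints": joint angles; "dq": joint speeds; "joint_efforts": joint torques, N m; "ee_pos": TCP position; "tcp_rot": TCP orientation; "ft_force": force on the tool from outside, world axes, zero at the start; "wrist_torque": the same for the moment, N m; "width": opening from 0.0 (shut) to 1.0 (fully open); "grip_force": force on a finger pad.
Only numpy, scipy, OpenCV 4.12 (cv2) and the standard library are available. Lean on these libraries where they do the work, as an engineer would, in place of code of your own. Each camera call takes 0.05 s, during which the arm holds its last target. There are 200 camera calls.

## Working session

There is one attempt and no reset: what is moved stays moved. The work goes in short steps, Python scripts to look and compute and a tool call to move; the robot and the scene stay as the last step left them, time stands still between calls to the robot, and variables do not carry over. Pictures are saved under pics/ and viewed, at most 14 in all, crops included, and the job is handed in when it is done.

Besides the shell and the picture viewer there is one more tool, called after "Emit:" by a JSON object that holds its "fn" and its "kwargs", one argument or row to a line. arm_command: Moves the arm, as the interface text tells. Its arguments: {"type":"object","properties":{"series":{"type":"array"},"force":{"type":"number"}},"required":["series"]}

```bash
mkdir -p pics; ls; cat > h.py <<'E'
import numpy as np, cv2
from bench import robot
def snap(n,save=None):
    s=robot.snapshot(n)
    if save: cv2.imwrite('pics/'+save,s['pixels'][:,:,::-1])
    np.savez('last_'+n,**s)
    return s
def load(n): return dict(np.load('last_'+n+'.npz'))
def cast(s,u,v,z):
    f=240/np.tan(np.radians(float(s['vertical_fov']))/2)
    R=np.array(s['R']);t=np.array(s['t'])
    d=R.T@np.array([(u-s['cx'])/f,(v-s['cy'])/f,1]);c=-R.T@t
    return c+d*(z-c[2])/d[2]
def cloud(s):
    f=240/np.tan(np.radians(float(s['vertical_fov']))/2)
    v,u=np.mgrid[:480,:640];Z=s['range_z']
    P=np.stack([(u-s['cx'])/f*Z,(v-s['cy'])/f*Z,Z],-1)
    W=(P-np.array(s['t']))@np.array(s['R']); W[Z==0]=np.nan
    return W
E
python3 - <<'E'
from h import *
for n in('top','side','wrist'):
    s=snap(n,n+'0.png');print(n,s['vertical_fov'],s['cx'],s['cy'],-np.array(s['R']).T@np.array(s['t']))
    print(np.round(s['R'],3).tolist(),(s['range_z']==0).mean())
print(robot.get_state())
E
```

```text
pics
top 54.05995393063271 314.8683410712369 236.82467502839427 [0.4026108  0.00779878 1.0156002 ]
[[-0.1, -0.995, -0.0], [-0.974, 0.098, -0.207], [0.206, -0.02, -0.978]] 0.00427734375
side 42.17423351710857 312.88800885287196 243.36810435824725 [-0.08439003 -0.95232054  0.76639324]
[[0.799, -0.601, -0.022], [-0.328, -0.404, -0.854], [0.504, 0.69, -0.52]] 0.004134114583333333
wrist 61.29395285340951 322.904659851896 234.53330749778425 [0.11206388 0.54408006 0.38506846]
[[0.33, 0.944, -0.001], [0.913, -0.319, 0.254], [0.239, -0.085, -0.967]] 0.004075520833333333
{'clock': 0.15, 'joints': array([ 1.16839903e+00,  3.00300473e-01,  1.52142524e+00,  2.11426008e-05,
        1.32069685e+00, -6.66034929e-02]), 'dq': array([ 0.00076144, -0.00155832, -0.00071921,  0.00056798,  0.00047564,
       -0.00110555]), 'joint_efforts': array([-8.74439484e-04, -5.31964087e+01, -3.52815521e+01,  7.07665645e-02,
        2.36266258e-02, -7.23284779e-05]), 'ee_pos': array([0.18115864, 0.51910362, 0.20504586]), 'tcp_rot': array([-3.14076595e+00, -7.56689196e-05,  2.80579358e+00]), 'ft_force': array([0.5132983 , 0.20695944, 0.04436498]), 'wrist_torque': array([ 0.02061433, -0.01483702,  0.0127894 ]), 'grip_force': 0.0, 'width': 1.000292523547829}
```

View pics/top0.png

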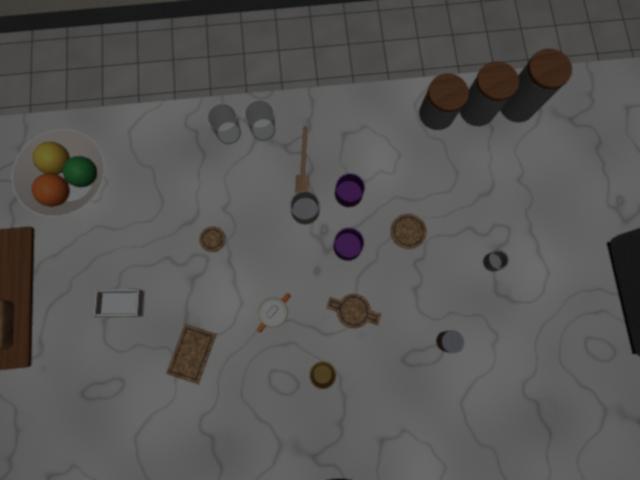

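View pics/side0.png

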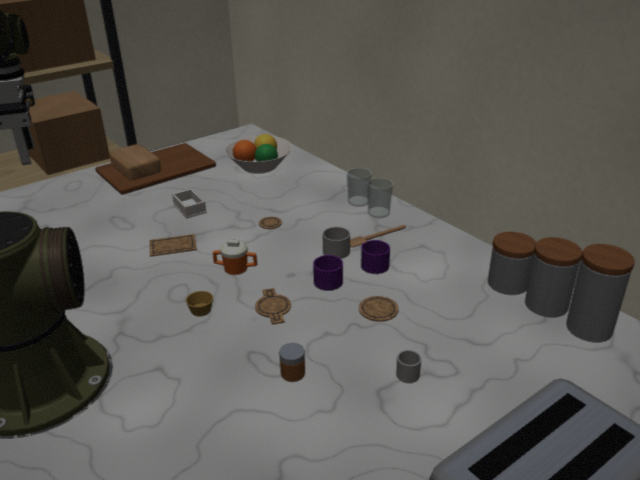

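The top view shows:
- **Things:** dish (120,303), orange cup (273,311), grey large cup (305,208), small cup (496,261).
- **Bystanders:** jar (451,342), spoon (304,160), salt bowl (322,375).
- **Pads:** small (212,239), dish (191,353), sip (354,311), large (408,231).
- **Could be mistaken for measure_large:** purple cups (349,190) and (348,244), glasses (225,125) and (261,120). The grey opaque cup at (305,208) matches the description.
- **Could be mistaken for measure_small:** the jar (451,342) and the salt bowl (322,375). The small open grey cup at (496,261) matches.

Next I measure with the depth cloud and take one close crop.

```bash
cat > meas.py <<'E'
from h import *
s=load('top');W=cloud(s);img=s['pixels'];hsv=cv2.cvtColor(img,cv2.COLOR_RGB2HSV)
print('table z',np.nanmedian(W[380:460,150:300,2]))
def box(n,u,v,r,zlo,zhi):
    m=np.zeros((480,640),bool);m[v-r:v+r,u-r:u+r]=1
    m&=(W[...,2]>zlo)&(W[...,2]<zhi)
    p=W[m][:,:2].astype(np.float32)
    (c,sz,a)=cv2.minAreaRect(p); cc,rr=cv2.minEnclosingCircle(p)
    print(n,len(p),'rect',np.round(c,4),np.round(sz,4),round(a,1),'circ',np.round(cc,4),round(rr,4),'zmax',round(float(W[m][:,2].max()),4))
box('dish',120,303,32,.026,.045)
box('siplid',273,311,25,.05,.06); box('sipall',273,311,28,.03,.09)
box('large',305,208,20,.04,.07); box('small',496,261,18,.03,.055)
box('jar',451,342,20,.045,.07);box('bowl',322,375,20,.02,.05)
box('pur1',349,190,20,.04,.07);box('pur2',348,244,20,.04,.07)
# pads by cork colour
b=(hsv[...,0]<22)&(hsv[...,1]>70)&(W[...,2]<.012)
b=cv2.morphologyEx(b.astype(np.uint8),cv2.MORPH_CLOSE,np.ones((5,5)))
for n,u,v in(('psmall',212,239),('pdish',191,353),('psip',354,311),('plarge',408,231),('spoon',304,160)):
    k,l=cv2.connectedComponents(b); 
    ys,xs=np.nonzero(l==l[v,u])
    p=np.array([cast(s,x,y,.004)[:2] for x,y in zip(xs,ys)],np.float32)
    c,sz,a=cv2.minAreaRect(p);print(n,len(p),np.round(c,4),np.round(sz,4),round(a,1),'mean',np.round(p.mean(0),4), 'circ',cv2.minEnclosingCircle(p))
m=(hsv[...,0]<15)&(hsv[...,1]>150)&(W[...,2]<.06);m[:290]=0;m[335:]=0;m[:,:250]=0;m[:,300:]=0
ys,xs=np.nonzero(m);p=np.array([cast(s,x,y,.04)[:2] for x,y in zip(xs,ys)]);q=p-p.mean(0);e=np.linalg.eigh(q.T@q)[1][:,1];print('handles',len(p),p.mean(0),np.degrees(np.arctan2(e[1],e[0])))
cv2.imwrite('pics/crop1.png',cv2.resize(img[170:370,90:520,::-1],None,fx=1.8,fy=1.8,interpolation=cv2.INTER_CUBIC))
E
python3 meas.py
```

```text
table z 0.00025846848519395617
dish 384 rect [0.513  0.4124] [0.0928 0.0558] 85.0 circ [0.5131 0.4124] 0.0523 zmax 0.0403
siplid 218 rect [0.46   0.0892] [0.0568 0.058 ] 85.7 circ [0.4603 0.0892] 0.0298 zmax 0.06
sipall 775 rect [0.4597 0.0886] [0.0593 0.0811] 80.1 circ [0.4597 0.0884] 0.0489 zmax 0.0771
large 182 rect [0.6779 0.0037] [0.0621 0.0627] 10.8 circ [0.6785 0.0036] 0.032 zmax 0.0554
small 156 rect [ 0.5224 -0.3903] [0.0409 0.0417] 29.0 circ [ 0.5225 -0.3905] 0.0215 zmax 0.0439
jar 421 rect [ 0.3659 -0.2638] [0.0436 0.043 ] 84.2 circ [ 0.3658 -0.2641] 0.0228 zmax 0.0591
bowl 226 rect [0.326  0.0014] [0.0526 0.053 ] 83.7 circ [0.3259 0.0014] 0.0276 zmax 0.0357
pur1 195 rect [ 0.7078 -0.0969] [0.0627 0.0636] 52.3 circ [ 0.7077 -0.0966] 0.0326 zmax 0.055
pur2 184 rect [ 0.5882 -0.0806] [0.0624 0.063 ] 39.7 circ [ 0.5886 -0.0807] 0.032 zmax 0.0553
psmall 493 [0.6332 0.2121] [0.0527 0.0541] 86.5 mean [0.6334 0.2119] circ ((0.6332961916923523, 0.211554154753685), 0.027972353622317314)
pdish 1745 [0.394  0.2692] [0.07   0.1057] 66.4 mean [0.3935 0.2694] circ ((0.3938435912132263, 0.26885759830474854), 0.06228802353143692)
psip 1116 [ 0.4475 -0.0789] [0.07   0.1081] 4.5 mean [ 0.4473 -0.0787] circ ((0.4471645951271057, -0.07860491424798965), 0.05699355527758598)
plarge 944 [ 0.6091 -0.2189] [0.0755 0.0746] 84.3 mean [ 0.6083 -0.2189] circ ((0.6085509061813354, -0.21893836557865143), 0.038804031908512115)
spoon 348 [ 0.8008 -0.0025] [0.0271 0.1568] 84.4 mean [ 0.7778 -0.0017] circ ((0.8011146783828735, 0.0008450224995613098), 0.07914727181196213)
handles 51 [0.45852966 0.0886272 ] 134.9683611637713
```

View pics/crop1.png

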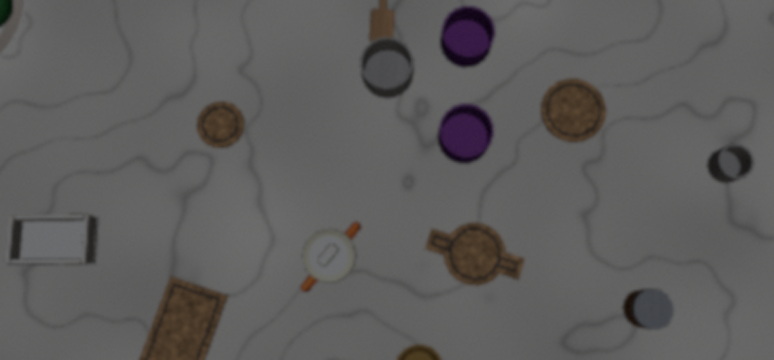

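The crop confirms the choices: the grey large cup at crop (387,68) with the spoon's bowl end just beyond it, the small grey cup at (730,163), the dish at (53,240) and the orange cup at (330,255). Now I get the angle of the sip pad and write a planner for the move numbers.

```bash
cat > plan.py <<'E'
import sys,json
from h import *
from scipy.spatial.transform import Rotation as Ro
# goals: x,y,z,closing-line angle (deg, world). yaw=angle+90
def plan(goals):
    st=robot.get_state();p=np.array(st['ee_pos']);yaw=np.degrees(st['tcp_rot'][2])
    print('at',np.round(p,4),'close',round((yaw-90)%180,1),'j6',round(np.degrees(st['joints'][5]),1))
    for x,y,z,c in goals:
        d=(c+90-yaw+90)%180-90
        D=np.array([x,y,z])-p
        R=lambda w:Ro.from_euler('xyz',[180,0,w],degrees=True).as_matrix()
        for n in range(1,12):
            q,w,rows=p.copy(),yaw,[]
            for i in range(n):
                t=R(w).T@(D/n);rows.append(t/.1);w+=d/n
            if np.abs(rows).max()<=1: break
        for r in rows: print('  ',np.round(r,3).tolist(),'wz',round(-d/n/120,3))
        print(' ->',x,y,z,c,'dyaw',round(d,1),'j6 then',round(np.degrees(np.arctan2(y,x))-(yaw+d-90),1))
        p=p+D;yaw+=d
if __name__=='__main__': plan(json.loads(sys.argv[1]))
E
python3 - <<'E'
from h import *
s=load('top');W=cloud(s);hsv=cv2.cvtColor(s['pixels'],cv2.COLOR_RGB2HSV)
b=(hsv[...,0]<22)&(hsv[...,1]>70)&(W[...,2]<.012);b=cv2.morphologyEx(b.astype(np.uint8),cv2.MORPH_CLOSE,np.ones((5,5)))
l=cv2.connectedComponents(b)[1];ys,xs=np.nonzero(l==l[311,354])
p=np.array([cast(s,x,y,.004)[:2] for x,y in zip(xs,ys)]);c=p.mean(0);q=p-c;q=q[np.hypot(*q.T)>.042]
e=np.linalg.eigh(q.T@q)[1][:,1];print(len(q),c,np.degrees(np.arctan2(e[1],e[0]))%180)
E
python3 plan.py '[[0.513,0.412,0.16,-5],[0.513,0.412,0.008,-5]]'
```

```text
158 [ 0.44729496 -0.07865396] 66.3749356769937
at [0.1812 0.5191 0.205 ] close 70.8 j6 -3.8
   [-0.872, 0.021, 0.113] wz 0.158
   [-0.818, 0.302, 0.113] wz 0.158
   [-0.675, 0.551, 0.113] wz 0.158
   [-0.46, 0.741, 0.113] wz 0.158
 -> 0.513 0.412 0.16 -5 dyaw -75.8 j6 then 43.8
   [0.0, -0.0, 0.76] wz -0.0
   [0.0, -0.0, 0.76] wz -0.0
 -> 0.513 0.412 0.008 -5 dyaw 0.0 j6 then 43.8
```

Emit:
{"fn": "arm_command", "kwargs": {
  "series": [
    [[-0.872,0.021,0.113,0,0,0.158,-1],[-0.872,0.021,0.113,0,0,0.158,-1],[-0.872,0.021,0.113,0,0,0.158,-1],[-0.872,0.021,0.113,0,0,0.158,-1]]
  ],
  "force": 20
}}

```text
clock: 0.65
ee_pos: [0.2636, 0.4927, 0.1942]
tcp_rot: [-3.141, -0.0, 2.478]
ft_force: [-0.2, -0.5, 0.8]
width: 0.999
grip_force: 0.0
```

Emit:
{"fn": "arm_command", "kwargs": {
  "series": [
    [[-0.818,0.302,0.113,0,0,0.158,-1],[-0.818,0.302,0.113,0,0,0.158,-1],[-0.818,0.302,0.113,0,0,0.158,-1],[-0.818,0.302,0.113,0,0,0.158,-1]]
  ]
}}

```text
clock: 1.15
ee_pos: [0.346, 0.4663, 0.1831]
tcp_rot: [3.141, -0.0, 2.148]
ft_force: [-0.6, 0.6, 0.4]
width: 0.999
grip_force: 0.0
```

Emit:
{"fn": "arm_command", "kwargs": {
  "series": [
    [[-0.675,0.551,0.113,0,0,0.158,-1],[-0.675,0.551,0.113,0,0,0.158,-1],[-0.675,0.551,0.113,0,0,0.158,-1],[-0.675,0.551,0.113,0,0,0.158,-1]]
  ]
}}

```text
clock: 1.65
ee_pos: [0.4288, 0.4397, 0.1719]
tcp_rot: [3.141, -0.0, 1.818]
ft_force: [-1.4, 0.8, -0.7]
width: 1.002
grip_force: 0.0
```

Emit:
{"fn": "arm_command", "kwargs": {
  "series": [
    [[-0.46,0.741,0.113,0,0,0.158,-1],[-0.46,0.741,0.113,0,0,0.158,-1],[-0.46,0.741,0.113,0,0,0.158,-1],[-0.46,0.741,0.113,0,0,0.158,-1],[-0.46,0.741,0.113,0,0,0.158,-1]]
  ]
}}

```text
clock: 2.28
ee_pos: [0.512, 0.4129, 0.1608]
tcp_rot: [3.141, -0.001, 1.486]
ft_force: [0.1, -0.3, -1.1]
width: 1.0
grip_force: 0.0
```

```bash
python3 - <<'E'
from h import *
s=snap('wrist','wr1.png');W=cloud(s)
m=(W[...,2]>.026)&(W[...,2]<.045)&(np.hypot(W[...,0]-.513,W[...,1]-.412)<.08)
print(m.sum(),cv2.minAreaRect(W[m][:,:2].astype(np.float32)))
E
python3 plan.py '[[0.513,0.412,0.16,-5],[0.513,0.412,0.008,-5],[0.513,0.412,0.16,-5],[0.394,0.269,0.16,66.4],[0.394,0.269,0.013,66.4],[0.394,0.269,0.16,66.4]]'
```

```text
2514 ((0.5119984745979309, 0.4123387038707733), (0.09197667986154556, 0.056091781705617905), 84.71961975097656)
at [0.5121 0.4127 0.1608] close 175.1 j6 40.6
   [-0.007, 0.009, 0.008] wz 0.001
 -> 0.513 0.412 0.16 -5 dyaw -0.1 j6 then 43.8
   [0.0, -0.0, 0.76] wz -0.0
   [0.0, -0.0, 0.76] wz -0.0
 -> 0.513 0.412 0.008 -5 dyaw 0.0 j6 then 43.8
   [0.0, 0.0, -0.76] wz -0.0
   [0.0, 0.0, -0.76] wz -0.0
 -> 0.513 0.412 0.16 -5 dyaw 0.0 j6 then 43.8
   [-0.764, -0.53, -0.0] wz -0.298
   [-0.311, -0.877, -0.0] wz -0.298
 -> 0.394 0.269 0.16 66.4 dyaw 71.4 j6 then -32.1
   [0.0, -0.0, 0.735] wz -0.0
   [0.0, -0.0, 0.735] wz -0.0
 -> 0.394 0.269 0.013 66.4 dyaw 0.0 j6 then -32.1
   [0.0, 0.0, -0.735] wz -0.0
   [0.0, 0.0, -0.735] wz -0.0
 -> 0.394 0.269 0.16 66.4 dyaw 0.0 j6 then -32.1
```

View pics/wr1.png

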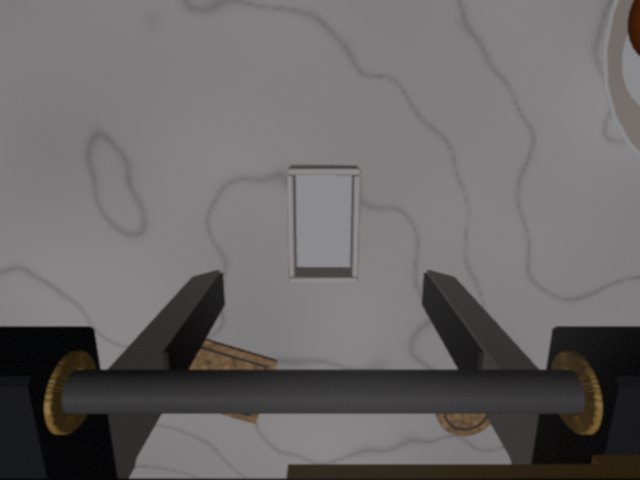

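The wrist view shows the dish at (324,222), square between the fingers, and the wrist depth agrees with the top view. I go down, grip and lift.

Emit:
{"fn": "arm_command", "kwargs": {
  "series": [
    [[0,0,0.4,0,0,0,-1],[0,0,0.76,0,0,0,-1],[0,0,0.76,0,0,0,-1]]
  ]
}}

```text
clock: 2.7
ee_pos: [0.5116, 0.4115, 0.082]
tcp_rot: [-3.138, 0.003, 1.483]
ft_force: [0.3, -1.0, -0.1]
width: 1.005
grip_force: 0.0
```

Emit:
{"fn": "arm_command", "kwargs": {
  "series": [
    [[0,0,0.25,0,0,0,-1],[0,0,0.5,0,0,0,-1],[0,0,0.65,0,0,0,-1],[0,0,0.76,0,0,0,-1],[0,0,0.76,0,0,0,-1]]
  ]
}}

```text
clock: 3.32
ee_pos: [0.5131, 0.412, 0.0083]
tcp_rot: [-3.141, 0.0, 1.482]
ft_force: [0.4, -0.9, 0.8]
width: 1.001
grip_force: 0.0
```

Emit:
{"fn": "arm_command", "kwargs": {
  "series": [
    [[0,0,0,0,0,0,0.6],[0,0,0,0,0,0,0.6],[0,0,0,0,0,0,0.6],[0,0,0,0,0,0,0.6],[0,0,0,0,0,0,0.6],[0,0,0,0,0,0,0.6],[0,0,0,0,0,0,0.6]]
  ],
  "force": 20
}}

```text
clock: 4.2
ee_pos: [0.5131, 0.412, 0.0084]
tcp_rot: [3.142, -0.0, 1.482]
ft_force: [-0.7, -0.3, 3.0]
width: 0.594
grip_force: 20.0
```

Emit:
{"fn": "arm_command", "kwargs": {
  "series": [
    [[0,0,-0.15,0,0,0,0.6],[0,0,-0.35,0,0,0,0.6],[0,0,-0.6,0,0,0,0.6],[0,0,-0.8,0,0,0,0.6],[0,0,-0.8,0,0,0,0.6]]
  ]
}}

```text
clock: 4.82
ee_pos: [0.5138, 0.4125, 0.0905]
tcp_rot: [3.139, -0.002, 1.482]
ft_force: [0.6, 0.7, -2.2]
width: 0.595
grip_force: 20.0
```

Emit:
{"fn": "arm_command", "kwargs": {
  "series": [
    [[-0.15,-0.11,0,0,0,-0.06,0.6],[-0.31,-0.21,0,0,0,-0.12,0.6],[-0.46,-0.32,0,0,0,-0.18,0.6],[-0.61,-0.42,0,0,0,-0.24,0.6],[-0.764,-0.53,0,0,0,-0.298,0.6],[-0.764,-0.53,0,0,0,-0.298,0.6]]
  ]
}}

```text
clock: 5.58
ee_pos: [0.4529, 0.3399, 0.0878]
tcp_rot: [-3.14, 0.0, 2.106]
ft_force: [0.3, 0.1, -2.6]
width: 0.595
grip_force: 20.0
```

Emit:
{"fn": "arm_command", "kwargs": {
  "series": [
    [[-0.06,-0.175,0,0,0,-0.06,0.6],[-0.12,-0.35,0,0,0,-0.12,0.6],[-0.19,-0.53,0,0,0,-0.18,0.6],[-0.25,-0.7,0,0,0,-0.24,0.6],[-0.311,-0.877,0,0,0,-0.298,0.6],[-0.311,-0.877,0,0,0,-0.298,0.6],[-0.311,-0.877,0,0,0,-0.298,0.6]]
  ]
}}

```text
clock: 6.45
ee_pos: [0.3946, 0.2697, 0.0883]
tcp_rot: [3.141, 0.0, 2.727]
ft_force: [0.6, 0.0, -2.2]
width: 0.595
grip_force: 20.0
```

```bash
python3 plan.py '[[0.394,0.269,0.0135,66.4]]'
```

```text
at [0.3946 0.2697 0.0883] close 66.2 j6 -36.3
   [0.003, -0.009, 0.748] wz -0.001
 -> 0.394 0.269 0.0135 66.4 dyaw 0.2 j6 then -32.1
```

Emit:
{"fn": "arm_command", "kwargs": {
  "series": [
    [[0,0,0.2,0,0,0,0.6],[0,-0.005,0.4,0,0,0,0.6],[0,-0.005,0.55,0,0,0,0.6],[0,-0.005,0.65,0,0,0,0.6],[0,-0.005,0.71,0,0,0,0.6],[0,-0.005,0.748,0,0,0,0.6],[0,-0.005,0.748,0,0,0,0.6]]
  ]
}}

```text
clock: 7.32
ee_pos: [0.3938, 0.2686, 0.0135]
tcp_rot: [3.142, 0.0, 2.73]
ft_force: [0.6, -0.5, -2.2]
width: 0.597
grip_force: 20.0
```

Emit:
{"fn": "arm_command", "kwargs": {
  "series": [
    [[0,0,0,0,0,0,0],[0,0,0,0,0,0,-0.5],[0,0,0,0,0,0,-1],[0,0,0,0,0,0,-1],[0,0,0,0,0,0,-1],[0,0,0,0,0,0,-1]]
  ]
}}

```text
clock: 8.07
ee_pos: [0.3938, 0.2686, 0.0135]
tcp_rot: [3.142, 0.0, 2.73]
ft_force: [0.0, -0.1, -0.2]
width: 1.002
grip_force: 0.0
```

Emit:
{"fn": "arm_command", "kwargs": {
  "series": [
    [[0,0,-0.3,0,0,0,-1],[0,0,-0.7,0,0,0,-1],[0,0,-1,0,0,0,-1],[0,0,-1,0,0,0,-1]]
  ]
}}

```text
clock: 8.57
ee_pos: [0.3946, 0.2691, 0.1153]
tcp_rot: [3.138, 0.002, 2.73]
ft_force: [-0.4, -1.0, -0.6]
width: 0.999
grip_force: 0.0
```

```bash
python3 plan.py '[[0.4595,0.0885,0.15,45],[0.4595,0.0885,0.012,45]]'
```

```text
at [0.3946 0.2691 0.1153] close 66.4 j6 -36.5
   [-0.658, -0.698, -0.173] wz 0.089
   [-0.777, -0.564, -0.173] wz 0.089
 -> 0.4595 0.0885 0.15 45 dyaw -21.4 j6 then -34.1
   [0.0, -0.0, 0.69] wz -0.0
   [0.0, -0.0, 0.69] wz -0.0
 -> 0.4595 0.0885 0.012 45 dyaw 0.0 j6 then -34.1
```

Emit:
{"fn": "arm_command", "kwargs": {
  "series": [
    [[-0.658,-0.698,-0.173,0,0,0.089,-1],[-0.658,-0.698,-0.173,0,0,0.089,-1],[-0.658,-0.698,-0.173,0,0,0.089,-1]]
  ]
}}

```text
clock: 8.95
ee_pos: [0.4265, 0.1768, 0.1301]
tcp_rot: [-3.141, -0.0, 2.541]
ft_force: [-0.2, 1.0, -0.5]
width: 0.998
grip_force: 0.0
```

Emit:
{"fn": "arm_command", "kwargs": {
  "series": [
    [[-0.777,-0.564,-0.173,0,0,0.089,-1],[-0.777,-0.564,-0.173,0,0,0.089,-1],[-0.777,-0.564,-0.173,0,0,0.089,-1],[-0.777,-0.564,-0.173,0,0,0.089,-1]]
  ]
}}

```text
clock: 9.45
ee_pos: [0.4581, 0.0889, 0.1472]
tcp_rot: [-3.141, -0.001, 2.358]
ft_force: [0.1, 0.3, 0.0]
width: 0.997
grip_force: 0.0
```

```bash
python3 - <<'E'
from h import *
s=snap('wrist','wr2.png');W=cloud(s);hsv=cv2.cvtColor(s['pixels'],cv2.COLOR_RGB2HSV)
near=np.hypot(W[...,0]-.4595,W[...,1]-.0885)<.06
m=near&(W[...,2]>.05)&(W[...,2]<.06);print('lid',m.sum(),cv2.minEnclosingCircle(W[m][:,:2].astype(np.float32)))
o=near&(hsv[...,0]<15)&(hsv[...,1]>120)&(W[...,2]>.03);p=W[o][:,:2];r=p-[.4595,.0885];r=r[np.hypot(*r.T)>.035]
e=np.linalg.eigh(r.T@r)[1][:,1];print('handles',len(r),np.degrees(np.arctan2(e[1],e[0]))%180)
E
python3 plan.py '[[0.4595,0.0885,0.15,45],[0.4595,0.0885,0.012,45],[0.4595,0.0885,0.12,45],[0.4473,-0.0787,0.12,-23.6],[0.4473,-0.0787,0.017,-23.6]]'
```

```text
lid 1340 ((0.4593532681465149, 0.08846578747034073), 0.029950466006994247)
handles 434 141.81146121979674
at [0.4581 0.0891 0.1473] close 45.2 j6 -38.7
   [-0.014, 0.006, -0.027] wz 0.001
 -> 0.4595 0.0885 0.15 45 dyaw -0.2 j6 then -34.1
   [0.0, -0.0, 0.69] wz -0.0
   [0.0, -0.0, 0.69] wz -0.0
 -> 0.4595 0.0885 0.012 45 dyaw 0.0 j6 then -34.1
   [0.0, 0.0, -0.54] wz -0.0
   [0.0, 0.0, -0.54] wz -0.0
 -> 0.4595 0.0885 0.12 45 dyaw 0.0 j6 then -34.1
   [-0.548, -0.634, -0.0] wz 0.286
   [-0.81, -0.215, -0.0] wz 0.286
 -> 0.4473 -0.0787 0.12 -23.6 dyaw -68.6 j6 then 13.6
   [0.0, -0.0, 0.515] wz -0.0
   [0.0, -0.0, 0.515] wz -0.0
 -> 0.4473 -0.0787 0.017 -23.6 dyaw 0.0 j6 then 13.6
```

View pics/wr2.png

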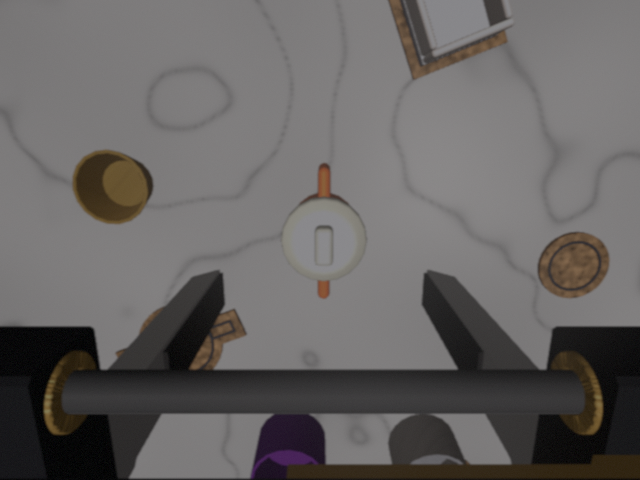

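The cup is at (323,240) with its handles vertical in the image, square to the closing line. I go down, grip and lift.

Emit:
{"fn": "arm_command", "kwargs": {
  "series": [
    [[-0.014,0.006,0.3,0,0,0,-1],[-0.014,0.006,0.6,0,0,0,-1],[-0.014,0.006,0.7,0,0,0,-1],[-0.014,0.006,0.7,0,0,0,-1]]
  ]
}}

```text
clock: 10.0
ee_pos: [0.4599, 0.088, 0.078]
tcp_rot: [-3.141, -0.001, 2.358]
ft_force: [-0.7, 1.2, 0.0]
width: 1.003
grip_force: 0.0
```

Emit:
{"fn": "arm_command", "kwargs": {
  "series": [
    [[0,0,0.25,0,0,0,-1],[0,0,0.45,0,0,0,-1],[0,0,0.58,0,0,0,-1],[0,0,0.65,0,0,0,-1],[0,0,0.65,0,0,0,-1]]
  ]
}}

```text
clock: 10.62
ee_pos: [0.4602, 0.0875, 0.0133]
tcp_rot: [3.142, 0.0, 2.358]
ft_force: [0.6, -0.2, 0.2]
width: 1.003
grip_force: 0.0
```

Emit:
{"fn": "arm_command", "kwargs": {
  "series": [
    [[0,0,0,0,0,0,0.6],[0,0,0,0,0,0,0.6],[0,0,0,0,0,0,0.6],[0,0,0,0,0,0,0.6],[0,0,0,0,0,0,0.6],[0,0,0,0,0,0,0.6],[0,0,0,0,0,0,0.6]]
  ],
  "force": 20
}}

```text
clock: 11.5
ee_pos: [0.4602, 0.0874, 0.0131]
tcp_rot: [3.141, 0.0, 2.358]
ft_force: [-1.1, -0.9, 3.0]
width: 0.625
grip_force: 20.0
```

Emit:
{"fn": "arm_command", "kwargs": {
  "series": [
    [[0,0,-0.15,0,0,0,0.6],[0,0,-0.35,0,0,0,0.6],[0,0,-0.6,0,0,0,0.6],[0,0,-0.8,0,0,0,0.6],[0,0,-0.8,0,0,0,0.6]]
  ]
}}

```text
clock: 12.12
ee_pos: [0.4608, 0.0875, 0.0947]
tcp_rot: [3.139, 0.002, 2.358]
ft_force: [-0.6, 0.1, -0.8]
width: 0.63
grip_force: 20.0
```

```bash
python3 plan.py '[[0.4473,-0.0787,0.092,-23.6]]'
```

```text
at [0.4608 0.0875 0.0947] close 45.1 j6 -38.8
   [-0.539, -0.636, 0.013] wz 0.286
   [-0.804, -0.221, 0.013] wz 0.286
 -> 0.4473 -0.0787 0.092 -23.6 dyaw -68.7 j6 then 13.6
```

Emit:
{"fn": "arm_command", "kwargs": {
  "series": [
    [[-0.11,-0.13,0,0,0,0.06,0.6],[-0.22,-0.25,0,0,0,0.12,0.6],[-0.32,-0.38,0,0,0,0.18,0.6],[-0.43,-0.51,0,0,0,0.24,0.6],[-0.539,-0.636,0.013,0,0,0.286,0.6],[-0.539,-0.636,0.013,0,0,0.286,0.6]]
  ]
}}

```text
clock: 12.88
ee_pos: [0.4529, 0.0038, 0.0911]
tcp_rot: [-3.14, -0.0, 1.758]
ft_force: [0.5, -0.4, -0.6]
width: 0.628
grip_force: 20.0
```

Emit:
{"fn": "arm_command", "kwargs": {
  "series": [
    [[-0.16,-0.045,0,0,0,0.06,0.6],[-0.32,-0.09,0,0,0,0.12,0.6],[-0.48,-0.13,0,0,0,0.18,0.6],[-0.64,-0.18,0,0,0,0.24,0.6],[-0.804,-0.221,0.013,0,0,0.286,0.6],[-0.804,-0.221,0.013,0,0,0.286,0.6],[-0.804,-0.221,0.013,0,0,0.286,0.6]]
  ]
}}

```text
clock: 13.75
ee_pos: [0.4467, -0.078, 0.0903]
tcp_rot: [-3.141, -0.0, 1.163]
ft_force: [-0.5, 0.1, -0.5]
width: 0.626
grip_force: 20.0
```

```bash
python3 plan.py '[[0.4473,-0.0787,0.018,-23.6]]'
```

```text
at [ 0.4467 -0.078   0.0903] close 156.6 j6 8.8
   [-0.004, 0.008, 0.723] wz 0.002
 -> 0.4473 -0.0787 0.018 -23.6 dyaw -0.2 j6 then 13.6
```

Emit:
{"fn": "arm_command", "kwargs": {
  "series": [
    [[0,0,0.2,0,0,0,0.6],[-0.004,0.008,0.4,0,0,0,0.6],[-0.004,0.008,0.53,0,0,0,0.6],[-0.004,0.008,0.63,0,0,0,0.6],[-0.004,0.008,0.69,0,0,0,0.6],[-0.004,0.008,0.723,0,0,0,0.6],[-0.004,0.008,0.723,0,0,0,0.6]]
  ]
}}

```text
clock: 14.62
ee_pos: [0.4473, -0.0795, 0.0182]
tcp_rot: [3.141, 0.0, 1.16]
ft_force: [-0.3, -0.1, -2.1]
width: 0.63
grip_force: 20.0
```

Emit:
{"fn": "arm_command", "kwargs": {
  "series": [
    [[0,0,0,0,0,0,0],[0,0,0,0,0,0,-0.5],[0,0,0,0,0,0,-1],[0,0,0,0,0,0,-1],[0,0,0,0,0,0,-1],[0,0,0,0,0,0,-1]]
  ]
}}

```text
clock: 15.38
ee_pos: [0.4472, -0.0795, 0.0181]
tcp_rot: [-3.142, 0.0, 1.16]
ft_force: [0.1, 0.0, 0.0]
width: 1.006
grip_force: 0.0
```

Emit:
{"fn": "arm_command", "kwargs": {
  "series": [
    [[0,0,-0.3,0,0,0,-1],[0,0,-0.7,0,0,0,-1],[0,0,-1,0,0,0,-1],[0,0,-1,0,0,0,-1]]
  ]
}}

```text
clock: 15.88
ee_pos: [0.4482, -0.0797, 0.1199]
tcp_rot: [3.138, -0.001, 1.16]
ft_force: [-0.6, 0.1, 0.2]
width: 1.001
grip_force: 0.0
```

```bash
python3 plan.py '[[0.678,0.0037,0.17,-90]]'; python3 - <<'E'
from h import *
s=snap('top','top2.png');cv2.imwrite('pics/top2c.png',cv2.resize(s['pixels'][170:400,150:520,::-1],None,fx=2,fy=2))
E
```

```text
at [ 0.4482 -0.0797  0.1199] close 156.4 j6 8.9
   [0.561, 0.591, -0.167] wz 0.185
   [0.743, 0.336, -0.167] wz 0.185
   [0.814, 0.031, -0.167] wz 0.185
 -> 0.678 0.0037 0.17 -90 dyaw -66.4 j6 then 90.3
```

View pics/top2c.png

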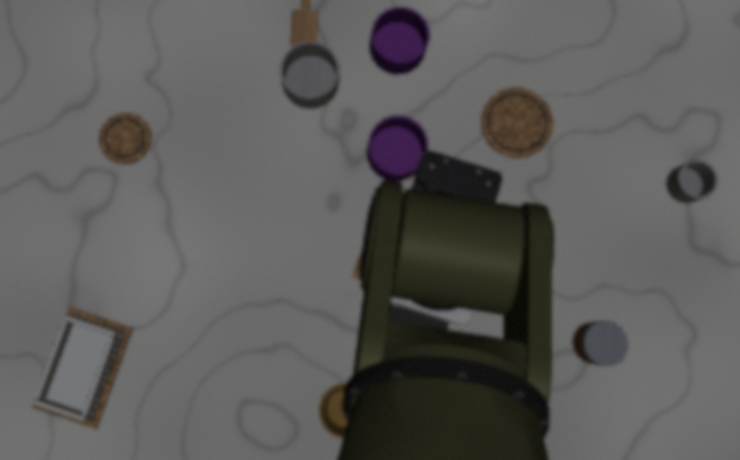

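The dish sits on its pad (85,365 in the crop). The arm hides the orange cup. On to the large cup.

Emit:
{"fn": "arm_command", "kwargs": {
  "series": [
    [[0.561,0.591,-0.167,0,0,0.185,-1],[0.561,0.591,-0.167,0,0,0.185,-1],[0.561,0.591,-0.167,0,0,0.185,-1],[0.561,0.591,-0.167,0,0,0.185,-1]]
  ]
}}

```text
clock: 16.42
ee_pos: [0.5227, -0.0519, 0.1337]
tcp_rot: [-3.14, 0.001, 0.776]
ft_force: [0.9, 0.5, -0.0]
width: 1.003
grip_force: 0.0
```

Emit:
{"fn": "arm_command", "kwargs": {
  "series": [
    [[0.743,0.336,-0.167,0,0,0.185,-1],[0.743,0.336,-0.167,0,0,0.185,-1],[0.743,0.336,-0.167,0,0,0.185,-1],[0.743,0.336,-0.167,0,0,0.185,-1]]
  ]
}}

```text
clock: 16.92
ee_pos: [0.5993, -0.0245, 0.151]
tcp_rot: [-3.141, 0.001, 0.389]
ft_force: [-0.3, 0.4, -0.3]
width: 1.0
grip_force: 0.0
```

Emit:
{"fn": "arm_command", "kwargs": {
  "series": [
    [[0.814,0.031,-0.167,0,0,0.185,-1],[0.814,0.031,-0.167,0,0,0.185,-1],[0.814,0.031,-0.167,0,0,0.185,-1],[0.814,0.031,-0.167,0,0,0.185,-1],[0.814,0.031,-0.167,0,0,0.185,-1]]
  ]
}}

```text
clock: 17.55
ee_pos: [0.6763, 0.0032, 0.1684]
tcp_rot: [3.142, 0.0, -0.0]
ft_force: [0.3, -1.0, 0.2]
width: 1.001
grip_force: 0.0
```

```bash
python3 - <<'E'
from h import *
s=snap('wrist','wr3.png');W=cloud(s);sat=cv2.cvtColor(s['pixels'],cv2.COLOR_RGB2HSV)[...,1]
for n,x,y in(('large',.678,.0037),('pur',.708,-.097)):
  m=(np.hypot(W[...,0]-x,W[...,1]-y)<.045)&(W[...,2]>.042)&(W[...,2]<.056);print(n,m.sum(),cv2.minEnclosingCircle(W[m][:,:2].astype(np.float32)))
E
python3 plan.py '[[0.678,0.0037,0.02,-90],[0.678,0.0037,0.12,-90],[0.6085,-0.2189,0.12,-90]]'
```

```text
large 1312 ((0.6781792640686035, 0.0031749834306538105), 0.0322001576423645)
pur 1637 ((0.7076101899147034, -0.09790825843811035), 0.03248799964785576)
at [0.6765 0.0033 0.1685] close 90.0 j6 87.2
   [0.007, -0.002, 0.743] wz -0.0
   [0.007, -0.002, 0.743] wz -0.0
 -> 0.678 0.0037 0.02 -90 dyaw 0.0 j6 then 90.3
   [0.0, 0.0, -1.0] wz -0.0
 -> 0.678 0.0037 0.12 -90 dyaw 0.0 j6 then 90.3
   [-0.232, 0.742, 0.0] wz -0.0
   [-0.232, 0.742, 0.0] wz -0.0
   [-0.232, 0.742, 0.0] wz -0.0
 -> 0.6085 -0.2189 0.12 -90 dyaw 0.0 j6 then 70.2
```

View pics/wr3.png

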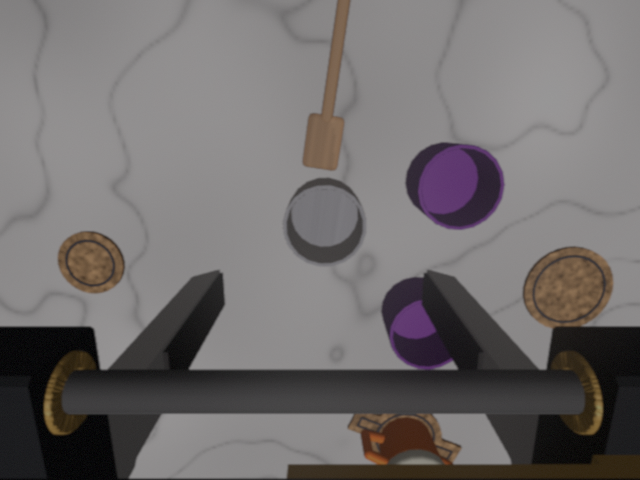

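The grey cup is at (325,222) between the fingers. The spoon at (322,165) and the purple cups (455,185) and (425,335) are clear of the finger paths. I narrow the opening a little, go down and grip.

Emit:
{"fn": "arm_command", "kwargs": {
  "series": [
    [[0.015,-0.004,0.3,0,0,0,-0.75],[0.015,-0.004,0.6,0,0,0,-0.75],[0.015,-0.004,0.9,0,0,0,-0.75],[0.015,-0.004,0.95,0,0,0,-0.75],[0.015,-0.004,0.95,0,0,0,-0.75]]
  ]
}}

```text
clock: 18.23
ee_pos: [0.6788, 0.004, 0.0742]
tcp_rot: [3.142, -0.001, -0.002]
ft_force: [0.9, 0.7, -0.1]
width: 0.875
grip_force: 0.0
```

Emit:
{"fn": "arm_command", "kwargs": {
  "series": [
    [[0,0,0.2,0,0,0,-0.75],[0,0,0.38,0,0,0,-0.75],[0,0,0.5,0,0,0,-0.75],[0,0,0.54,0,0,0,-0.75],[0,0,0.54,0,0,0,-0.75]]
  ]
}}

```text
clock: 18.85
ee_pos: [0.6787, 0.0042, 0.0192]
tcp_rot: [-3.142, 0.0, -0.003]
ft_force: [1.3, 0.4, -0.2]
width: 0.873
grip_force: 0.0
```

Emit:
{"fn": "arm_command", "kwargs": {
  "series": [
    [[0,0,0,0,0,0,0.5],[0,0,0,0,0,0,0.5],[0,0,0,0,0,0,0.5],[0,0,0,0,0,0,0.5],[0,0,0,0,0,0,0.5],[0,0,0,0,0,0,0.5]]
  ],
  "force": 20
}}

```text
clock: 19.6
ee_pos: [0.6789, 0.004, 0.0198]
tcp_rot: [3.141, -0.001, -0.003]
ft_force: [-1.0, -1.3, 6.1]
width: 0.677
grip_force: 20.0
```

Emit:
{"fn": "arm_command", "kwargs": {
  "series": [
    [[0,0,-0.15,0,0,0,0.5],[0,0,-0.35,0,0,0,0.5],[0,0,-0.6,0,0,0,0.5],[0,0,-0.85,0,0,0,0.5],[0,0,-1,0,0,0,0.5],[0,0,-1,0,0,0,0.5]]
  ]
}}

```text
clock: 20.35
ee_pos: [0.6791, 0.0042, 0.1207]
tcp_rot: [3.142, -0.002, -0.003]
ft_force: [-0.8, 0.3, -1.8]
width: 0.678
grip_force: 20.0
```

```bash
python3 plan.py '[[0.6085,-0.2189,0.118,-90]]'
```

```text
at [0.6791 0.0042 0.1207] close 89.8 j6 87.4
   [-0.233, 0.744, 0.009] wz -0.0
   [-0.234, 0.744, 0.009] wz -0.0
   [-0.235, 0.744, 0.009] wz -0.0
 -> 0.6085 -0.2189 0.118 -90 dyaw 0.2 j6 then 70.2
```

Emit:
{"fn": "arm_command", "kwargs": {
  "series": [
    [[-0.06,0.18,0,0,0,0,0.5],[-0.12,0.37,0,0,0,0,0.5],[-0.18,0.56,0,0,0,0,0.5],[-0.234,0.744,0,0,0,0,0.5]]
  ]
}}

```text
clock: 20.85
ee_pos: [0.6544, -0.072, 0.1191]
tcp_rot: [3.142, 0.0, -0.004]
ft_force: [0.8, -0.5, -0.9]
width: 0.677
grip_force: 20.0
```

Emit:
{"fn": "arm_command", "kwargs": {
  "series": [
    [[-0.06,0.18,0,0,0,0,0.5],[-0.12,0.37,0,0,0,0,0.5],[-0.18,0.56,0,0,0,0,0.5],[-0.234,0.744,0,0,0,0,0.5]]
  ]
}}

```text
clock: 21.35
ee_pos: [0.631, -0.1458, 0.1193]
tcp_rot: [3.142, -0.0, -0.003]
ft_force: [0.5, 0.6, -1.5]
width: 0.675
grip_force: 20.0
```

Emit:
{"fn": "arm_command", "kwargs": {
  "series": [
    [[-0.06,0.18,0,0,0,0,0.5],[-0.12,0.37,0,0,0,0,0.5],[-0.18,0.56,0,0,0,0,0.5],[-0.234,0.744,0,0,0,0,0.5],[-0.234,0.744,0,0,0,0,0.5],[-0.234,0.744,0,0,0,0,0.5]]
  ]
}}

```text
clock: 22.1
ee_pos: [0.6079, -0.2185, 0.1192]
tcp_rot: [-3.141, 0.0, -0.003]
ft_force: [-0.0, 0.8, -0.4]
width: 0.679
grip_force: 20.0
```

```bash
python3 plan.py '[[0.6085,-0.2189,0.0245,-90]]'
```

```text
at [ 0.6079 -0.2185  0.1192] close 89.8 j6 67.1
   [0.006, 0.004, 0.947] wz -0.001
 -> 0.6085 -0.2189 0.0245 -90 dyaw 0.2 j6 then 70.2
```

Emit:
{"fn": "arm_command", "kwargs": {
  "series": [
    [[0.003,0.004,0.25,0,0,0,0.5],[0.003,0.004,0.5,0,0,0,0.5],[0.003,0.004,0.7,0,0,0,0.5],[0.003,0.004,0.83,0,0,0,0.5],[0.003,0.004,0.91,0,0,0,0.5],[0.003,0.004,0.947,0,0,0,0.5],[0.003,0.004,0.947,0,0,0,0.5]]
  ]
}}

```text
clock: 22.98
ee_pos: [0.6082, -0.2193, 0.0248]
tcp_rot: [3.141, -0.0, -0.003]
ft_force: [0.2, -0.5, -1.2]
width: 0.678
grip_force: 20.0
```

Emit:
{"fn": "arm_command", "kwargs": {
  "series": [
    [[0,0,0,0,0,0,0],[0,0,0,0,0,0,-0.5],[0,0,0,0,0,0,-1],[0,0,0,0,0,0,-1],[0,0,0,0,0,0,-1],[0,0,0,0,0,0,-1]]
  ]
}}

```text
clock: 23.72
ee_pos: [0.6081, -0.2193, 0.0245]
tcp_rot: [-3.142, 0.0, -0.003]
ft_force: [1.0, -0.7, 0.2]
width: 0.997
grip_force: 0.0
```

Emit:
{"fn": "arm_command", "kwargs": {
  "series": [
    [[0,0,-0.3,0,0,0,-1],[0,0,-0.7,0,0,0,-1],[0,0,-1,0,0,0,-1],[0,0,-1,0,0,0,-1]]
  ]
}}

```text
clock: 24.22
ee_pos: [0.6091, -0.2197, 0.127]
tcp_rot: [3.14, -0.004, -0.003]
ft_force: [0.1, 0.8, -0.2]
width: 1.0
grip_force: 0.0
```

```bash
python3 plan.py '[[0.5225,-0.3905,0.13,-90]]'
```

```text
at [ 0.6091 -0.2197  0.127 ] close 89.8 j6 67.1
   [-0.43, 0.855, -0.015] wz -0.001
   [-0.432, 0.855, -0.015] wz -0.001
 -> 0.5225 -0.3905 0.13 -90 dyaw 0.2 j6 then 53.2
```

Emit:
{"fn": "arm_command", "kwargs": {
  "series": [
    [[-0.43,0.855,-0.015,0,0,0,-1],[-0.43,0.855,-0.015,0,0,0,-1],[-0.43,0.855,-0.015,0,0,0,-1]]
  ]
}}

```text
clock: 24.6
ee_pos: [0.5635, -0.3063, 0.1246]
tcp_rot: [-3.141, 0.002, -0.006]
ft_force: [0.8, -0.1, -0.8]
width: 0.998
grip_force: 0.0
```

Emit:
{"fn": "arm_command", "kwargs": {
  "series": [
    [[-0.43,0.855,-0.015,0,0,0,-1],[-0.43,0.855,-0.015,0,0,0,-1],[-0.43,0.855,-0.015,0,0,0,-1],[-0.43,0.855,-0.015,0,0,0,-1]]
  ]
}}

```text
clock: 25.1
ee_pos: [0.5222, -0.3888, 0.1268]
tcp_rot: [-3.141, 0.001, -0.002]
ft_force: [0.1, 0.2, 0.6]
width: 1.001
grip_force: 0.0
```

```bash
python3 - <<'E'
from h import *
s=snap('wrist','wr4.png');W=cloud(s)
m=(np.hypot(W[...,0]-.5225,W[...,1]+.3905)<.04)&(W[...,2]>.034)&(W[...,2]<.046);print(m.sum(),cv2.minEnclosingCircle(W[m][:,:2].astype(np.float32)))
E
python3 plan.py '[[0.5225,-0.3905,0.01,-90]]'
```

```text
974 ((0.5219511985778809, -0.3915384113788605), 0.021077336743474007)
at [ 0.5223 -0.3886  0.127 ] close 89.9 j6 50.2
   [0.001, 0.009, 0.585] wz -0.0
   [0.001, 0.009, 0.585] wz -0.0
 -> 0.5225 -0.3905 0.01 -90 dyaw 0.1 j6 then 53.2
```

View pics/wr4.png

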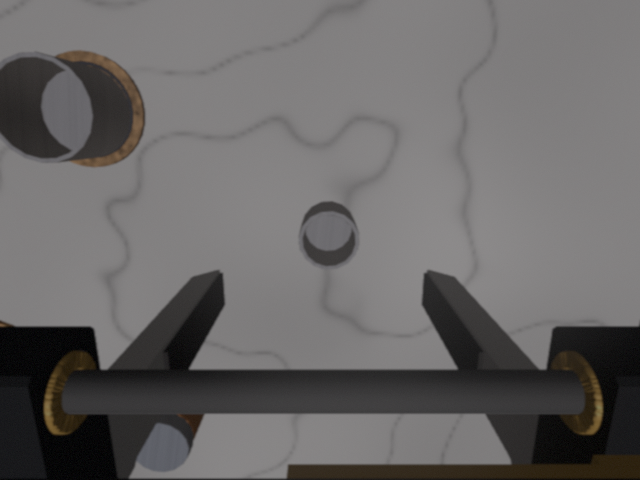

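The small cup is at (328,235), centred between the fingers. The jar at (163,440) is far off, and the large cup stands on its pad at upper left.

Emit:
{"fn": "arm_command", "kwargs": {
  "series": [
    [[0,0.02,0.3,0,0,0,-1],[0,0.02,0.55,0,0,0,-1],[0,0.02,0.6,0,0,0,-1],[0,0.02,0.6,0,0,0,-1]]
  ]
}}

```text
clock: 25.65
ee_pos: [0.5222, -0.3915, 0.0681]
tcp_rot: [3.141, -0.0, -0.002]
ft_force: [-0.7, 0.3, 0.4]
width: 0.998
grip_force: 0.0
```

Emit:
{"fn": "arm_command", "kwargs": {
  "series": [
    [[0,0,0.2,0,0,0,-1],[0,0,0.38,0,0,0,-1],[0,0,0.5,0,0,0,-1],[0,0,0.56,0,0,0,-1],[0,0,0.56,0,0,0,-1]]
  ]
}}

```text
clock: 26.28
ee_pos: [0.5215, -0.392, 0.0112]
tcp_rot: [-3.141, 0.0, -0.003]
ft_force: [0.0, 0.2, 0.9]
width: 1.002
grip_force: 0.0
```

Emit:
{"fn": "arm_command", "kwargs": {
  "series": [
    [[0,0,0,0,0,0,0.8],[0,0,0,0,0,0,0.8],[0,0,0,0,0,0,0.8],[0,0,0,0,0,0,0.8],[0,0,0,0,0,0,0.8],[0,0,0,0,0,0,0.8],[0,0,0,0,0,0,0.8],[0,0,0,0,0,0,0.8]]
  ],
  "force": 15
}}

```text
clock: 27.28
ee_pos: [0.5216, -0.392, 0.0116]
tcp_rot: [3.142, -0.0, -0.003]
ft_force: [0.4, -0.8, -0.8]
width: 0.444
grip_force: 15.0
```

Emit:
{"fn": "arm_command", "kwargs": {
  "series": [
    [[0,0,-0.15,0,0,0,0.8],[0,0,-0.35,0,0,0,0.8],[0,0,-0.6,0,0,0,0.8],[0,0,-0.85,0,0,0,0.8],[0,0,-1,0,0,0,0.8],[0,0,-1,0,0,0,0.8]]
  ]
}}

```text
clock: 28.02
ee_pos: [0.522, -0.3923, 0.1131]
tcp_rot: [3.14, -0.002, -0.003]
ft_force: [0.2, 0.1, -0.5]
width: 0.446
grip_force: 15.0
```

```bash
python3 plan.py '[[0.52,-0.3,0.14,-90],[0.52,-0.1,0.14,-90],[0.52,0.1,0.14,-90],[0.6333,0.2118,0.14,-90]]'
```

```text
at [ 0.522  -0.3923  0.1131] close 89.8 j6 50.0
   [-0.023, -0.923, -0.269] wz -0.001
 -> 0.52 -0.3 0.14 -90 dyaw 0.2 j6 then 60.0
   [-0.0, -1.0, -0.0] wz -0.0
   [-0.0, -1.0, -0.0] wz -0.0
 -> 0.52 -0.1 0.14 -90 dyaw 0.0 j6 then 79.1
   [-0.0, -1.0, -0.0] wz -0.0
   [-0.0, -1.0, -0.0] wz -0.0
 -> 0.52 0.1 0.14 -90 dyaw 0.0 j6 then 100.9
   [0.566, -0.559, -0.0] wz -0.0
   [0.566, -0.559, -0.0] wz -0.0
 -> 0.6333 0.2118 0.14 -90 dyaw 0.0 j6 then 108.5
```

Emit:
{"fn": "arm_command", "kwargs": {
  "series": [
    [[0,-0.2,-0.1,0,0,0,0.8],[0,-0.4,-0.2,0,0,0,0.8],[-0.02,-0.65,-0.27,0,0,0,0.8],[-0.023,-0.923,-0.27,0,0,0,0.8]]
  ]
}}

```text
clock: 28.52
ee_pos: [0.5196, -0.2978, 0.1395]
tcp_rot: [3.141, -0.001, -0.002]
ft_force: [0.9, -0.3, -1.1]
width: 0.44
grip_force: 15.0
```

Emit:
{"fn": "arm_command", "kwargs": {
  "series": [
    [[0,-0.25,0,0,0,0,0.8],[0,-0.5,0,0,0,0,0.8],[0,-0.75,0,0,0,0,0.8],[0,-1,0,0,0,0,0.8]]
  ]
}}

```text
clock: 29.02
ee_pos: [0.5197, -0.198, 0.1385]
tcp_rot: [-3.142, 0.0, -0.003]
ft_force: [0.2, 0.1, -1.1]
width: 0.44
grip_force: 15.0
```

Emit:
{"fn": "arm_command", "kwargs": {
  "series": [
    [[0,-0.25,0,0,0,0,0.8],[0,-0.5,0,0,0,0,0.8],[0,-0.75,0,0,0,0,0.8],[0,-1,0,0,0,0,0.8]]
  ]
}}

```text
clock: 29.52
ee_pos: [0.5198, -0.0981, 0.1386]
tcp_rot: [-3.142, 0.0, -0.003]
ft_force: [-0.0, -1.0, -0.1]
width: 0.444
grip_force: 15.0
```

Emit:
{"fn": "arm_command", "kwargs": {
  "series": [
    [[0,-0.25,0,0,0,0,0.8],[0,-0.5,0,0,0,0,0.8],[0,-0.75,0,0,0,0,0.8],[0,-1,0,0,0,0,0.8]]
  ]
}}

```text
clock: 30.02
ee_pos: [0.52, 0.0019, 0.1386]
tcp_rot: [-3.142, 0.0, -0.003]
ft_force: [-0.5, 0.3, -1.2]
width: 0.445
grip_force: 15.0
```

Emit:
{"fn": "arm_command", "kwargs": {
  "series": [
    [[0,-0.25,0,0,0,0,0.8],[0,-0.5,0,0,0,0,0.8],[0,-0.75,0,0,0,0,0.8],[0,-1,0,0,0,0,0.8]]
  ]
}}

```text
clock: 30.52
ee_pos: [0.5201, 0.1018, 0.1386]
tcp_rot: [3.142, 0.0, -0.003]
ft_force: [-0.0, -0.9, -0.7]
width: 0.444
grip_force: 15.0
```

Emit:
{"fn": "arm_command", "kwargs": {
  "series": [
    [[0.14,-0.14,0,0,0,0,0.8],[0.28,-0.28,0,0,0,0,0.8],[0.42,-0.42,0,0,0,0,0.8],[0.566,-0.559,0,0,0,0,0.8]]
  ]
}}

```text
clock: 31.02
ee_pos: [0.5773, 0.1573, 0.1385]
tcp_rot: [3.142, 0.0, -0.003]
ft_force: [0.3, 0.1, -0.1]
width: 0.441
grip_force: 15.0
```

Emit:
{"fn": "arm_command", "kwargs": {
  "series": [
    [[0.14,-0.14,0,0,0,0,0.8],[0.28,-0.28,0,0,0,0,0.8],[0.42,-0.42,0,0,0,0,0.8],[0.566,-0.559,0,0,0,0,0.8],[0.566,-0.559,0,0,0,0,0.8],[0.566,-0.559,0,0,0,0,0.8]]
  ]
}}

```text
clock: 31.78
ee_pos: [0.6335, 0.2117, 0.1384]
tcp_rot: [3.141, 0.001, -0.003]
ft_force: [-0.2, -0.4, -0.3]
width: 0.441
grip_force: 15.0
```

```bash
python3 plan.py '[[0.6333,0.2118,0.0165,-90]]'
```

```text
at [0.6335 0.2117 0.1384] close 89.8 j6 105.5
   [-0.001, -0.0, 0.609] wz -0.001
   [-0.001, -0.0, 0.609] wz -0.001
 -> 0.6333 0.2118 0.0165 -90 dyaw 0.2 j6 then 108.5
```

Lower, release, lift, then move aside (+y) to clear the view.

Emit:
{"fn": "arm_command", "kwargs": {
  "series": [
    [[0,0,0.2,0,0,0,0.8],[0,0,0.4,0,0,0,0.8],[0,0,0.61,0,0,0,0.8],[0,0,0.61,0,0,0,0.8]]
  ]
}}

```text
clock: 32.28
ee_pos: [0.6329, 0.2113, 0.0746]
tcp_rot: [3.14, 0.004, -0.003]
ft_force: [-0.2, -0.1, -0.5]
width: 0.446
grip_force: 15.0
```

Emit:
{"fn": "arm_command", "kwargs": {
  "series": [
    [[0,0,0.2,0,0,0,0.8],[0,0,0.38,0,0,0,0.8],[0,0,0.5,0,0,0,0.8],[0,0,0.57,0,0,0,0.8],[0,0,0.605,0,0,0,0.8],[0,0,0.605,0,0,0,0.8]]
  ]
}}

```text
clock: 33.02
ee_pos: [0.6343, 0.2118, 0.0172]
tcp_rot: [-3.142, -0.0, -0.003]
ft_force: [-0.0, -0.1, -0.3]
width: 0.445
grip_force: 15.0
```

Emit:
{"fn": "arm_command", "kwargs": {
  "series": [
    [[0,0,0,0,0,0,0],[0,0,0,0,0,0,-0.5],[0,0,0,0,0,0,-1],[0,0,0,0,0,0,-1],[0,0,0,0,0,0,-1],[0,0,0,0,0,0,-1]]
  ]
}}

```text
clock: 33.78
ee_pos: [0.6342, 0.2118, 0.0171]
tcp_rot: [-3.142, -0.0, -0.003]
ft_force: [0.5, -0.2, -0.4]
width: 0.982
grip_force: 0.0
```

Emit:
{"fn": "arm_command", "kwargs": {
  "series": [
    [[0,0,-0.3,0,0,0,-1],[0,0,-0.7,0,0,0,-1],[0,0,-1,0,0,0,-1],[0,0,-1,0,0,0,-1]]
  ]
}}

```text
clock: 34.28
ee_pos: [0.6352, 0.2121, 0.1195]
tcp_rot: [-3.14, -0.004, -0.003]
ft_force: [-0.7, 0.3, -0.1]
width: 1.003
grip_force: 0.0
```

Emit:
{"fn": "arm_command", "kwargs": {
  "series": [
    [[-0.8,-1,-0.6,0,0,0,-1],[-0.8,-1,-0.6,0,0,0,-1],[-0.8,-1,-0.6,0,0,0,-1],[-0.8,-1,-0.6,0,0,0,-1]]
  ]
}}

```text
clock: 34.78
ee_pos: [0.5542, 0.3122, 0.1763]
tcp_rot: [3.141, 0.001, -0.002]
ft_force: [0.2, 0.0, -0.2]
width: 1.001
grip_force: 0.0
```

Emit:
{"fn": "arm_command", "kwargs": {
  "series": [
    [[-0.8,-1,0,0,0,0,-1],[-0.8,-1,0,0,0,0,-1],[-0.8,-1,0,0,0,0,-1],[-0.8,-1,0,0,0,0,-1]]
  ]
}}

```text
clock: 35.28
ee_pos: [0.4756, 0.411, 0.1758]
tcp_rot: [3.14, 0.001, -0.004]
ft_force: [-0.0, -0.9, 0.1]
width: 0.999
grip_force: 0.0
```

Emit:
{"fn": "arm_command", "kwargs": {
  "series": [
    [[-1,-0.4,0,0,0,0,-1],[-1,-0.4,0,0,0,0,-1],[-1,-0.4,0,0,0,0,-1],[-1,-0.4,0,0,0,0,-1]]
  ]
}}

```text
clock: 35.78
ee_pos: [0.3765, 0.4514, 0.1767]
tcp_rot: [3.141, -0.0, -0.005]
ft_force: [-0.2, -0.1, 0.5]
width: 1.0
grip_force: 0.0
```

```bash
python3 - <<'E'
from h import *
s=snap('top','top3.png');W=cloud(s)
def f(n,x,y,r,a,b):
    m=(np.hypot(W[...,0]-x,W[...,1]-y)<r)&(W[...,2]>a)&(W[...,2]<b);p=W[m][:,:2].astype(np.float32)
    print(n,len(p),np.round(cv2.minEnclosingCircle(p)[0],4),cv2.minAreaRect(p),'ztop',np.percentile(W[m][:,2],[50,95]))
f('dish .394 .269 156.4',.394,.269,.065,.03,.05)
f('siplid .4473 -.0787',.447,-.079,.05,.054,.066)
f('large .6085 -.219',.6085,-.219,.045,.046,.06)
f('small .6333 .2118',.633,.212,.04,.036,.05)
f('jar .3659 -.264',.366,-.264,.04,.045,.07)
E
```

```text
dish .394 .269 156.4 418 [0.3947 0.2689] ((0.3954387307167053, 0.2697485685348511), (0.057503171265125275, 0.0921030268073082), 66.6194839477539) ztop [0.03742888 0.04097353]
siplid .4473 -.0787 404 [ 0.4481 -0.0776] ((0.448375940322876, -0.0769842118024826), (0.05763934180140495, 0.05737036466598511), 39.369163513183594) ztop [0.06365274 0.06582607]
large .6085 -.219 180 [ 0.6084 -0.2182] ((0.6076714396476746, -0.21742716431617737), (0.06200859323143959, 0.0631934180855751), 38.646121978759766) ztop [0.05344128 0.05659121]
small .6333 .2118 117 [0.6347 0.2129] ((0.6353604197502136, 0.21298258006572723), (0.04140786454081535, 0.0406012088060379), 25.714981079101562) ztop [0.04361048 0.0469711 ]
jar .3659 -.264 415 [ 0.3653 -0.2638] ((0.36596181988716125, -0.26332372426986694), (0.04375962167978287, 0.042995888739824295), 84.46356964111328) ztop [0.05403105 0.05701881]
```

View pics/top3.png

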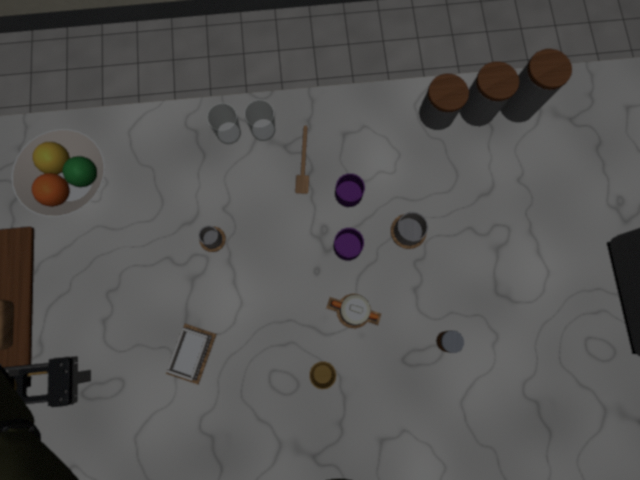

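The view shows all four things on their pads: small (211,237), dish (191,354), orange cup (355,310) with its ears on the bar, and large (409,230). The spoon (303,160) and the jar (451,342) have not moved. The lid height reads a little high, so one quick upright check.

```bash
python3 - <<'E'
from h import *
W=cloud(load('top'))
d=np.hypot(W[...,0]-.448,W[...,1]+.078)
m=(d>.017)&(d<.027)&(W[...,2]>.045);p=W[m];A=np.c_[p[:,:2]-p[:,:2].mean(0),np.ones(len(p))]
print(np.linalg.lstsq(A,p[:,2],rcond=None)[0],len(p))
s=snap('side');cv2.imwrite('pics/side2c.png',cv2.resize(s['pixels'][180:340,140:440,::-1],None,fx=2.5,fy=2.5))
E
```

```text
[0.02700728 0.00610781 0.06517907] 345
```

View pics/side2c.png

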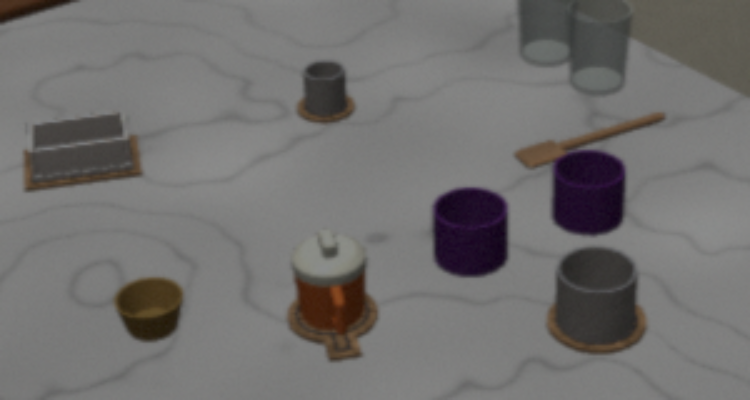

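In the side view everything stands upright on its pad, and the orange cup's ears lie along the bar.

```bash
python3 -c "
from bench import robot
print(robot.sign_off())"
```

```text
the job is handed in; nothing more can be done
None
```

The job is handed in: the last pictures show all four things upright and centred to about 2 mm on their own pads, with the cup and dish lined up and the jar and spoon undisturbed; sign-off returned no verdict.

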